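Lock the soldering turntable with its pin

TASK

Lock the soldering turntable so that its wheel cannot turn: take the round steel lock pin from its wooden block, put it through the hole in the wheel, and turn the wheel clockwise towards the pointer, feeling for the hidden hole in the plate below, until the pin drops through both and its collar sits fully home on the wheel. Leave the tin body standing in the middle of the wheel and do not disturb the other things on the bench; let go of the pin at the end.

Things in the scene. Friction and masses are not known exactly. Their poses are not given: they have to be found in the camera images.
- pin: the lock pin, bare steel, round, 89 mm long: shank 14 mm thick and 42 mm long with a 5 mm tapered nose, then a collar 32 mm across and 5 mm thick, then a grip 24 mm thick and 42 mm long. Origin at the nose's tip, z runs up the pin; the grip's middle is 68 mm up. About 0.25 kg. Starts standing loose, nose down, in a wooden block 55 mm high, collar resting on the block
- pin_collar (a point): centre of the underside of the pin's collar, 42 mm above its tip; axes as the pin's
- wheel (a joint): angle of the turntable's wheel (rad): 0 when the wheel's hole points at the pointer, growing counter-clockwise seen from above; limits -1.5 and 1.5. It starts between 0.65 and 1.1, and turns freely with light friction
- wheel_centre (a point): centre of the wheel's top face, 80 mm above the bench, on the upright axis of the turntable. The wheel is a grey sixteen-sided plate 208 mm across and 20 mm thick
- wheel_hole (a point): centre, in the wheel's top face, of the upright through hole in the wheel: 16 mm in diameter, small chamfer, 85 mm from the axis; the point's x axis points away from the axis. Away from the lock plate's hole, a pin put through here stops with its nose on the lock plate and its collar 20 mm above the wheel
- pointer (a point): top of the small dark steel pointer post on the turntable's foot, just outside the wheel, 127 mm from the axis, 68 mm above the bench. Hidden 2 mm below the wheel is the fixed lock plate, 14 mm thick, with one 16 mm upright hole, 85 mm from the axis. Its angle differs every time: somewhere within 0.4 rad either side of the pointer. No camera sees it; find it by feel
- canister: squat open tin body, 86 mm across and 55 mm high, standing loose on the middle of the wheel. Origin at the centre of its underside, z up
- drift: a drift that does not belong to this job, steel, 96 mm long, with a 34 mm square head and a 20 mm shank, standing in a like wooden block. Origin at its tip
- lidstack: bystander: stack of four plain tin lids, 100 mm across, 65 mm high, on the robot's side of the bench; origin at the centre of its underside
- lids2: bystander: stack of five plain tin lids, 100 mm across, 78 mm high, on the far left of the bench; origin at the centre of its underside
- tincup: bystander: open tin cup, 72 mm across, 70 mm high; origin at the centre of its underside
- oilcan: bystander: dark squat conical can, 90 mm across, 75 mm high; origin at the centre of its underside
- fluxjar: bystander: amber glass jar with black cap, 56 mm across, 75 mm high; origin at the centre of its underside
- mallet: bystander: hammer with a wooden handle, 260 mm long, lying flat; origin near the middle of its length
Mind the look-alikes: they are no part of the job. What is shaped like the pin but green or pink is not meant.

How it is judged:
At the end, for the whole second after the job is handed in: The pin stands nose down through the wheel's hole and the lock plate below it, its collar within 4 mm of the wheel's top face and within 4 mm of the hole's centre, upright within 0.12 rad, pin and wheel at rest; the tin body stands upright on the wheel within 20 mm of its centre (z of pin_collar in the frame of wheel_hole between -0.004 and 0.004 m and horizontal distance between pin_collar and wheel_hole below 0.004 m and angle between pin's own z axis and vertical below 0.12 rad and linear speed of pin below 0.02 m/s and velocity of joint wheel between -0.05 and 0.05 rad/s and angle between canister's own z axis and vertical below 0.1 rad and horizontal distance between canister and wheel_centre below 0.02 m and height (world z) of canister above 0.075 m); the robot touches nothing.
It fails at once if the tin body on the wheel is tipped or shoved more than 20 mm off the middle (angle between canister's own z axis and vertical above 0.3 rad or horizontal distance between canister and wheel_centre above 0.02 m).
It fails at once if another thing on the bench is moved more than 30 mm (distance of any of drift, lidstack, lids2, tincup, oilcan, fluxjar, mallet from where it was at the start of the episode above 0.03 m).
It also fails if it takes over 54 s, if anything falls off the work surface, if the arm or the gripper's body presses on something with over 40 N, if the wrist force passes 120 N, or if a joint passes its speed limit or range.

ROBOT

A 6-joint arm with a two-finger parallel gripper is mounted at the origin on the work surface. World frame = base frame: x ahead of the robot, y to its left, z up, the work surface at z = 0. Lengths are in m, angles in rad, forces in N, time in s.
With the tool pointing down it reaches from about 0.35 to 0.8 m from the base axis. Payload 7.3 kg.
Tool frame: the origin (TCP) lies between the finger pads; the fingertips stand 22 mm ahead of it and the grasp point (between the pads) lies 3 mm ahead of it (r.tip_extent is the distance from the TCP to the fingertips, in m); y points along the fingers, z is the direction in which the jaws open and shut, and the axes are right-handed (so a half turn about y gives the same grasp; the last joint's range is limited). The gripper opens to 85 mm and grips with 20 to 120 N. Pads are 22 mm wide; open, the fingers measure 114 mm over their backs; the gripper's body (76 mm by 85 mm) begins 54 mm behind the grasp point. The pads swing forward as they close: fully open they stand 13 mm farther back than shut.
Start: joints at [1.124, 0.342, 1.524, -0, 1.275, -0.146], TCP at [0.156, 0.501, 0.253] pointing down, gripper open.
Joint ranges: [-2.53, 2.53], [-0.77, 2.02], [0.04, 2.7], [-1, 4.14], [0.28, 2.66], [-3.11, 3.11]. Speed limits (rad/s): [2.57, 2.57, 3.14, 3.14, 3.14, 3.14].

INTERFACE

Orientations are given as a unit quaternion [w, x, y, z].
In Python, from bench import r, gripper_to, optics gives the robot as it stands. Calls block until the motion is done:
- r.goto(position, orientation): joint-space move of the TCP to a pose.
- r.move_linear(position, ori=None, speed=0.15): straight line of the TCP; ori=None keeps the orientation; speed is the mean speed in m/s.
- r.move_joints(angles): joint-space move.
- gripper_to(opening, grasp_force=None): finger opening in m; grasp_force is the grip in N (None keeps the last); returns when the fingers have stopped.
- r.wait(seconds).
- r.ik(position, orientation): joint angles nearest the present ones, or None.
- r.get_state(): the state.
- optics.grab_frame(name): name is "side" or "top"; returns the picture (480x640x3 uint8, red, green, blue); there is no depth.
- optics.get_calibration(name): a dict with "intrinsics" (3x3 intrinsics, pixels), "camera_from_world" (4x4, takes a point from world to camera coordinates). Camera axes: x right, y down, z forward; pixel columns grow to the right and rows downward; lengths in m; the calibration is good to about 2 mm. A picture is of the moment at which its call begins. get_calibration takes no time and is no camera call.
A pose or a line that the arm cannot do raises r.MotionError and nothing moves.
- r.close_job(): hands the job in, once; it reports no verdict.
The state is a dict: "time": time; "q": joint angles; "qd": joint speeds; "joint_efforts": joint torques, N m; "tool_pos": TCP position; "tcp_rot": TCP orientation; "wrist_force": force on the tool from outside, world axes, zero at the start; "ft_torque": the same for the moment, N m; "width": finger opening in m.
Only numpy, scipy, OpenCV 4.12 (cv2) and the standard library are available. Lean on these libraries where they do the work, as an engineer would, in place of code of your own. Each camera call takes 0.05 s, during which the arm holds its last target. There are 200 camera calls.

## Working session

There is one attempt and no reset: what is moved stays moved. The work goes in short steps, each a Python script; the robot and the scene stay as the last script left them, time stands still between calls to the robot, and variables do not carry over. Pictures are saved under pics/ and viewed, about 8 in all and at most 12, crops included, and the job is handed in when it is done.

```bash
ls; mkdir -p pics; python3 - <<'E'
from bench import r, optics
import cv2, numpy as np
np.set_printoptions(precision=4,suppress=True)
for n in("side","top"):
    im=optics.grab_frame(n); cv2.imwrite(f"pics/{n}0.png",im[:,:,::-1])
    c=optics.get_calibration(n); print(np.array(c["intrinsics"]),np.array(c["camera_from_world"]))
print(r.get_state(), r.tip_extent)
E
```

```text
pics
[[577.8632   0.     315.9216]
 [  0.     577.8632 245.1266]
 [  0.       0.       1.    ]] [[-0.9753 -0.221   0.0054  0.5382]
 [-0.1435  0.6141 -0.7761  0.1368]
 [ 0.1682 -0.7577 -0.6306  1.2829]
 [ 0.      0.      0.      1.    ]]
[[533.0353   0.     319.6356]
 [  0.     533.0353 233.2979]
 [  0.       0.       1.    ]] [[ 0.0045 -0.9998 -0.0204  0.0258]
 [-0.9883 -0.0014 -0.1522  0.5727]
 [ 0.1521  0.0208 -0.9881  1.074 ]
 [ 0.      0.      0.      1.    ]]
{'time': 0.1, 'q': array([ 1.124 ,  0.3427,  1.5249, -0.    ,  1.2754, -0.1461]), 'qd': array([-0.0008, -0.0015, -0.0017,  0.0001,  0.0003, -0.0019]), 'joint_efforts': array([  0.0018, -43.4446, -24.6486,  -0.0001,   0.0048,   0.    ]), 'tool_pos': array([0.1554, 0.5011, 0.2527]), 'tcp_rot': array([-0.6987,  0.6996, -0.1061,  0.1058]), 'wrist_force': array([ 0.1689, -0.0973, -0.2572]), 'ft_torque': array([-0.0336,  0.0074, -0.0017]), 'width': 0.08522231434213938} 0.022
```

View pics/top0.png

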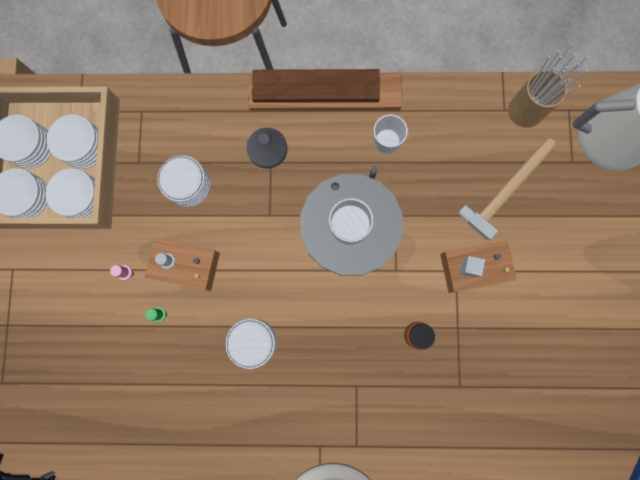

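View pics/side0.png

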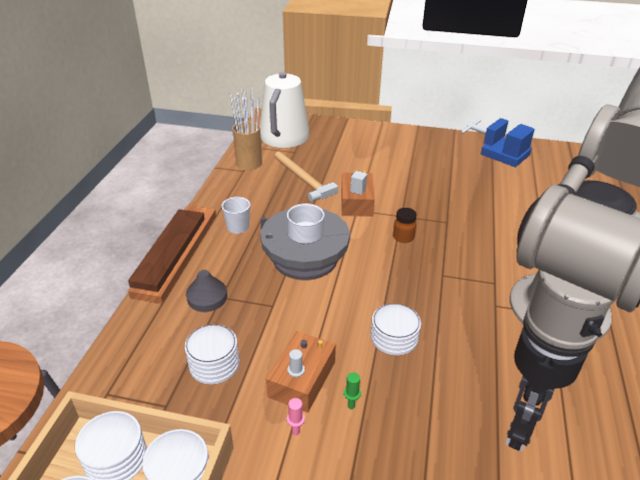

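The steel pin stands in the left block at top (163,260) / side (296,362). Look-alikes are the drift with a square head at top (474,266), a pink one at (120,271) and a green one at (155,314). The wheel hole appears at top (335,186) and the pointer at (373,173). One close crop to check.

```bash
python3 - <<'E'
import cv2, numpy as np
t=cv2.imread("pics/top0.png"); s=cv2.imread("pics/side0.png")
f=lambda im,x,y,w,h,k:cv2.resize(im[y:y+h,x:x+w],None,fx=k,fy=k,interpolation=cv2.INTER_CUBIC)
a=f(t,135,235,80,60,5); b=f(t,290,160,120,120,2.5); b=f(t,295,155,133,100,3)
c=f(s,265,325,80,60,5); d=f(s,250,195,133,100,3)
z=lambda i:cv2.resize(i,(400,300))
cv2.imwrite("pics/crop1.png",np.vstack([np.hstack([z(a),z(b)]),np.hstack([z(c),z(d)])]))
E
```

```text
(no output)
```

View pics/crop1.png

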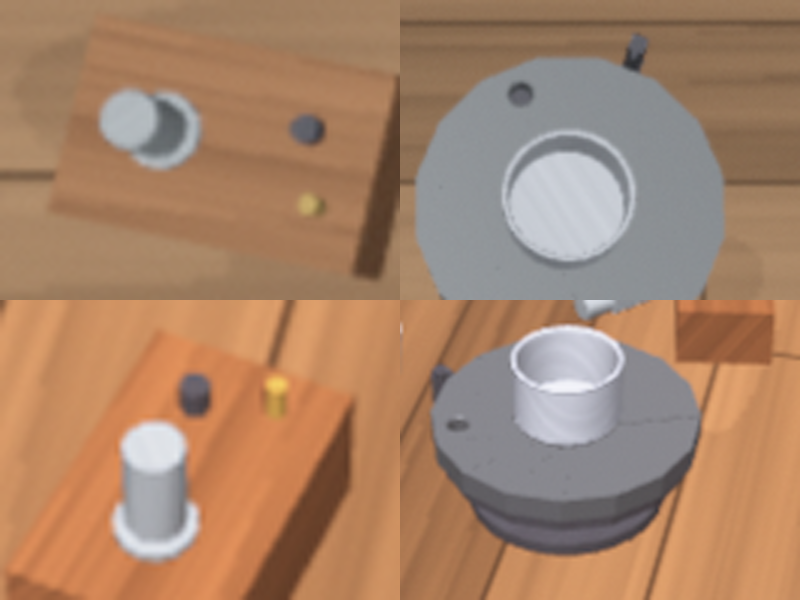

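Crop confirms it: plain steel round grip with a collar, grip top at top (160.8,259.2) / side (295.8,354.4). Wheel hole is at top (334.9,186.3) / side (268.9,236.2), and the pointer tip at top (374.5,168.3).

```bash
cat > h.py <<'E'
import numpy as np, cv2
from bench import r, gripper_to, optics
from scipy.spatial.transform import Rotation as R
np.set_printoptions(precision=4,suppress=True)
C={n:(np.array(optics.get_calibration(n)["intrinsics"]),np.array(optics.get_calibration(n)["camera_from_world"])) for n in("side","top")}
def proj(n,p):
    K,T=C[n]; p=np.atleast_2d(p); c=(p@T[:3,:3].T+T[:3,3])@K.T; return c[:,:2]/c[:,2:]
def ray(n,uv,z):
    K,T=C[n]; d=T[:3,:3].T@np.linalg.solve(K,[*uv,1]); o=-T[:3,:3].T@T[:3,3]; return o+d*(z-o[2])/d[2]
def quat(psi):  # tool y down, z (jaws) along heading psi
    z=np.array([np.cos(psi),np.sin(psi),0]); y=np.array([0,0,-1.]); 
    q=R.from_matrix(np.c_[np.cross(y,z),y,z]).as_quat(); return q[[3,0,1,2]]
E
python3 - <<'E'
from h import *
from scipy.optimize import least_squares
q=r.get_state()["tcp_rot"]; print(R.from_quat(q[[1,2,3,0]]).as_matrix())
print("pin",ray("top",(160.8,259.2),.102),ray("side",(295.8,354.4),.102),ray("top",(167,261),.06), ray("side",(265+155/5,325+222/5),.06))
print("hole",ray("top",(334.9,186.3),.08),ray("side",(268.9,236.2),.08))
print("ptr",ray("top",(374.5,168.3),.068),"can rim",ray("top",(350.9,219.8),.135),ray("side",(250+167/3.008,195+61/3.008),.135))
a=np.linspace(0,2*np.pi,200)
def res(p):
    c=np.array([p[0],p[1],.08]); e=lambda t,l,z:np.array([c[0]+l*np.cos(t),c[1]+l*np.sin(t),z])
    o=[]
    o+=list(proj("top",e(p[2],.085,.08))[0]-[334.9,186.3]); o+=list(proj("side",e(p[2],.085,.08))[0]-[268.9,236.2])
    o+=list(proj("top",e(p[3],.127,.068))[0]-[374.5,168.3])
    ring=c+.103*np.c_[np.cos(a),np.sin(a),0*a]; t=proj("top",ring); s=proj("side",ring)
    o+=[t[:,0].min()-300.3,t[:,0].max()-402.7,t[:,1].min()-174,t[:,1].max()-274,s[:,0].min()-260.3,s[:,0].max()-349.7]
    return o
f=least_squares(res,[.5,0,.5,0],loss="soft_l1"); print(f.x,"wheel",f.x[2]-f.x[3]); print(np.array(res(f.x)))
E
```

```text
[[ 0.9551 -0.0006  0.2962]
 [-0.2962 -0.0012  0.9551]
 [-0.0002 -1.     -0.0014]]
pin [0.5113 0.3414 0.102 ] [0.5111 0.3465 0.102 ] [0.512  0.3419 0.06  ] [0.5114 0.3467 0.06  ]
hole [ 0.665  -0.0042  0.08  ] [ 0.6645 -0.0002  0.08  ]
ptr [ 0.7064 -0.0869  0.068 ] can rim [ 0.5851 -0.0347  0.135 ] [ 0.5829 -0.0267  0.135 ]
[ 0.5878 -0.0381  0.4234 -0.3909] wheel 0.8143054090596278
[-0.4942 -0.1745  0.0331 -0.8207 -0.1892  0.5318  0.6586 -0.2942  0.0601
 -0.0595  0.5964 -1.1292]
```

```bash
python3 - <<'E'
from h import *
s=lambda:(lambda d:print(round(d["time"],2),d["tool_pos"],d["wrist_force"],d["ft_torque"],round(d["width"],4)))(r.get_state())
q=quat(np.pi/2); x,y=.5112,.3440
for p in([x,y,.2],[x,y,.087],[.665,-.002,.19],[.7,-.12,.11]): print(r.ik(p,q))
r.goto([x,y,.18],q); s(); gripper_to(.06,60); s()
r.move_linear([x,y,.087],q,.12); s()
gripper_to(.0,60); s()
r.move_linear([x,y,.097],q,.05); s()
r.move_linear([x,y,.19],q,.2); s()
im=optics.grab_frame("side"); cv2.imwrite("pics/g.png",cv2.resize(im[200:400,220:460,::-1],None,fx=3,fy=3,interpolation=2))
E
```

```text
[ 0.468   0.5515  1.3364 -0.      1.2537 -1.1028]
[ 0.468   0.6704  1.4604 -0.      1.0108 -1.1028]
[-0.1181  0.6502  1.1856 -0.      1.3058 -1.6889]
[-0.2776  0.8045  1.1121 -0.      1.225  -1.8484]
1.57 [0.5105 0.3448 0.1803] [ 0.5738 -0.0274  1.122 ] [ 0.0221 -0.0038 -0.0465] 0.0851
1.94 [0.5109 0.3444 0.1802] [-1.0701  0.119   0.1125] [-0.0106  0.0565 -0.0116] 0.06
2.87 [0.5117 0.3443 0.0878] [-0.049   0.4896 -0.3169] [ 0.0467  0.0075 -0.0019] 0.0602
3.29 [0.5116 0.3441 0.0879] [-0.882  -1.4869  5.8492] [-0.1195  0.0746 -0.0017] 0.0228
3.64 [0.511 0.344 0.097] [ 0.9258  0.0274 -2.4065] [-0.0417  0.0429 -0.0327] 0.0227
4.26 [0.5105 0.3437 0.1888] [ 0.042  -0.2879 -3.6733] [-0.0136 -0.0216  0.0081] 0.0224
```

View pics/g.png

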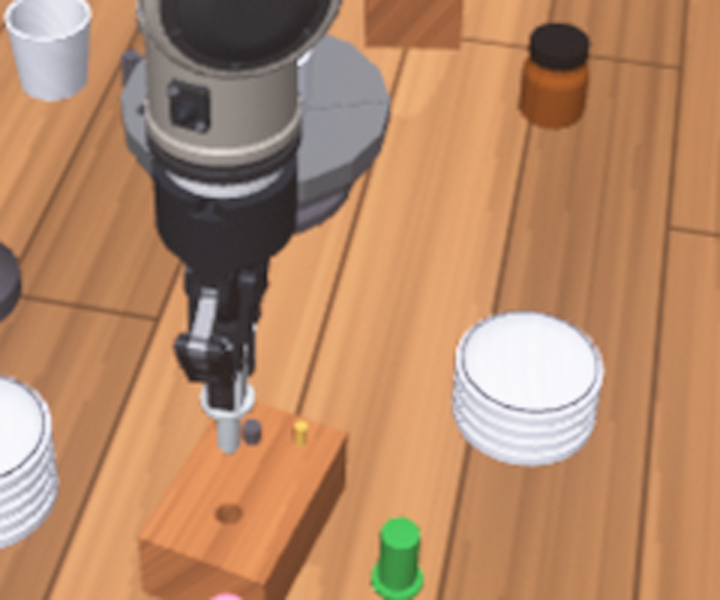

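```bash
python3 - <<'E'
from h import *
q=quat(np.pi/2); s=lambda:(lambda d:print(round(d["time"],2),d["tool_pos"],d["wrist_force"],d["ft_torque"],round(d["width"],4)))(r.get_state())
print("tip pred at block",proj("side",[.5105,.3437,.1139]))
r.goto([.6648,-.0021,.19],q); s()
r.move_linear([.6648,-.0021,.165],q,.1); r.wait(.2); s()
a=optics.grab_frame("side"); b=optics.grab_frame("top")
f=lambda im,x,y:cv2.resize(im[y:y+100,x:x+66,::-1],None,fx=6,fy=6,interpolation=2)
cv2.imwrite("pics/h.png",np.hstack([f(a,236,165),f(b,300,140)]))
p=r.get_state()["tool_pos"]; print("pred tip",proj("side",p-[0,0,.0749]),"hole",proj("side",[.6648,-.0021,.08]),proj("top",p-[0,0,.0749]))
E
```

```text
tip pred at block [[296.4096 348.9398]]
5.72 [ 0.6646 -0.0006  0.1899] [-0.0402  0.6901 -2.7103] [ 0.0267 -0.0229 -0.0035] 0.0223
6.32 [ 0.6652 -0.0019  0.1659] [-0.0548 -0.6822 -3.1461] [-0.0142  0.0281 -0.0369] 0.0221
pred tip [[268.7022 232.0551]] hole [[269.0163 235.6999]] [[333.8809 185.0036]]
```

View pics/h.png

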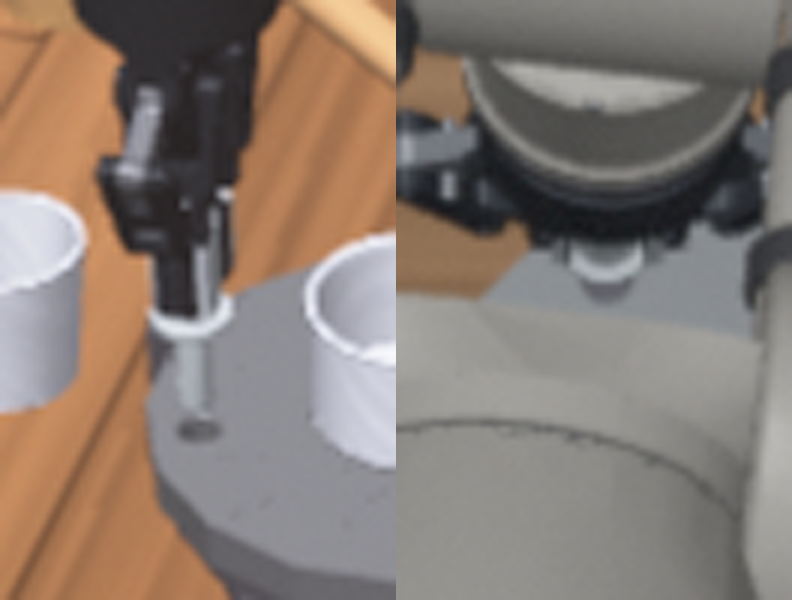

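```bash
python3 - <<'E'
from h import *
q=quat(np.pi/2)
z=.158
while z>.128:
    r.move_linear([.6646,-.0021,z],q,.04); d=r.get_state(); f=d["wrist_force"]
    print(round(d["time"],2),round(z,4),d["tool_pos"],f,d["ft_torque"])
    if f[2]>8 or np.hypot(*f[:2])>12: break
    z-=.0025 if z<.156 else .003
E
```

```text
6.74 0.158 [ 0.6643 -0.0021  0.1574] [ 0.6124 -0.6452 -2.5913] [ 0.0134 -0.0368  0.0479]
6.99 0.155 [ 0.6645 -0.0021  0.1547] [-1.3515 -0.023  -2.7176] [-0.0267 -0.032   0.0104]
7.24 0.1525 [ 0.6645 -0.0021  0.1523] [ 0.1147 -0.2987 -3.2178] [ 0.0282  0.018  -0.0166]
7.49 0.15 [ 0.6645 -0.0021  0.1498] [-0.246   0.3307 -2.6472] [ 0.0011 -0.0061  0.0451]
7.74 0.1475 [ 0.6645 -0.0021  0.1472] [-0.1568 -0.2256 -3.0213] [ 0.0245  0.032  -0.0347]
7.99 0.145 [ 0.6645 -0.0021  0.1447] [-1.0897  0.6089 -2.3634] [0.0194 0.0366 0.0084]
8.24 0.1425 [ 0.6645 -0.0021  0.1423] [ 0.1473 -0.2811 -3.113 ] [ 0.0516 -0.0005  0.0214]
8.49 0.14 [ 0.6645 -0.0021  0.1397] [ 0.618   0.2604 -2.9924] [ 0.0058 -0.0154  0.0057]
8.74 0.1375 [ 0.6645 -0.0021  0.1373] [ 0.0699 -0.3065 -2.0866] [-0.0349  0.0006 -0.0288]
8.99 0.135 [ 0.6645 -0.0021  0.1347] [-0.3377  0.4621 -3.017 ] [-0.0349  0.0114 -0.0147]
9.24 0.1325 [ 0.6649 -0.0021  0.1329] [0.5905 0.6394 0.0276] [-0.0069 -0.0743  0.0039]
9.49 0.13 [ 0.6653 -0.0021  0.1327] [-3.3769  0.6115 12.4322] [0.1004 0.6575 0.0177]
```

```bash
python3 - <<'E'
from h import *
q=quat(np.pi/2); c=np.array([.5876,-.0372]); a=.4237; rad=.0850; k=0
while a>-.85:
    a-=(.05 if a>.1 else .022); k+=1
    u=np.array([np.cos(a),np.sin(a)]); r.move_linear([*(c+rad*u),.1305],q,.08)
    d=r.get_state(); f=d["wrist_force"]; p=d["tool_pos"]; fr=f[:2]@u; ft=f[:2]@[-u[1],u[0]]
    if k%3==0 or p[2]<.1322: print(round(d["time"],2),round(a,3),p,f,"rad %.1f tan %.1f R %.4f"%(fr,ft,rad))
    if p[2]<.1320 or abs(fr)>20 or abs(ft)>20: print("stop",fr,ft); break
    if abs(fr)>2: rad+=np.clip(fr*1e-4,-.0004,.0004)
E
```

```text
10.24 0.274 [ 0.6695 -0.0126  0.1328] [-3.3401  6.0077 10.3754] rad -1.6 tan 6.7 R 0.0848
10.99 0.124 [ 0.672  -0.025   0.1327] [-2.9254  6.3471 10.3405] rad -2.1 tan 6.7 R 0.0846
11.74 0.03 [ 0.6726 -0.0325  0.1327] [-2.3269  6.6671 10.5135] rad -2.1 tan 6.7 R 0.0844
12.49 -0.036 [ 0.6723 -0.0382  0.1328] [-0.5033  6.3217  9.2422] rad -0.7 tan 6.3 R 0.0839
13.24 -0.102 [ 0.6719 -0.0438  0.1328] [-0.6408  6.8158  8.413 ] rad -1.3 tan 6.7 R 0.0837
13.99 -0.168 [ 0.6712 -0.0492  0.1327] [-0.3312  6.8825  8.7419] rad -1.5 tan 6.7 R 0.0837
14.74 -0.234 [ 0.67   -0.0546  0.1328] [-0.698   6.3339  7.8915] rad -2.1 tan 6.0 R 0.0835
15.49 -0.3 [ 0.6684 -0.0601  0.1328] [2.2314 6.2825 7.4845] rad 0.3 tan 6.7 R 0.0830
16.24 -0.366 [ 0.6667 -0.0653  0.1328] [0.8192 6.3124 8.0362] rad -1.5 tan 6.2 R 0.0830
16.99 -0.432 [ 0.6646 -0.0704  0.1328] [1.6709 5.5375 7.1226] rad -0.8 tan 5.7 R 0.0830
17.74 -0.498 [ 0.6622 -0.0754  0.1328] [1.9776 5.3531 6.6941] rad -0.8 tan 5.6 R 0.0830
18.49 -0.564 [ 0.6595 -0.0801  0.1328] [1.8149 4.9654 7.5695] rad -1.1 tan 5.2 R 0.0830
19.24 -0.63 [ 0.6565 -0.0847  0.1328] [1.5147 6.154  7.5886] rad -2.4 tan 5.9 R 0.0830
19.99 -0.696 [ 0.6531 -0.0891  0.1328] [1.9294 4.5246 6.3801] rad -1.4 tan 4.7 R 0.0828
20.74 -0.762 [ 0.6473 -0.0944  0.1304] [-0.6039 -0.9455 -2.4754] rad 0.2 tan -1.1 R 0.0828
stop 0.21618377895962945 -1.1009389800491056
```

```bash
python3 - <<'E'
from h import *
q=quat(np.pi/2); p=r.get_state()["tool_pos"]; xy=p[:2].copy(); z=.1285
print(xy)
while z>.110:
    r.move_linear([*xy,z],q,.06); d=r.get_state(); f=d["wrist_force"]
    print(round(d["time"],2),round(z,4),d["tool_pos"],f,d["ft_torque"],xy)
    if f[2]>15 or np.hypot(*f[:2])>20: break
    if np.hypot(*f[:2])>1.5: xy+=np.clip(f[:2]*1e-4,-.0005,.0005)
    z-=.002
E
```

```text
[ 0.6473 -0.0944]
20.99 0.1285 [ 0.6467 -0.0946  0.1275] [-0.083  -0.115  -2.7166] [-0.1099 -0.0361  0.0202] [ 0.6473 -0.0944]
21.24 0.1265 [ 0.6469 -0.0946  0.126 ] [-0.1758 -1.6703 -3.9205] [-0.3313  0.0999 -0.0199] [ 0.6473 -0.0944]
21.49 0.1245 [ 0.6471 -0.0947  0.1242] [-0.6369 -1.7528 -3.6629] [-0.4298  0.1441 -0.0232] [ 0.6473 -0.0945]
21.74 0.1225 [ 0.6471 -0.0948  0.1223] [-1.1703 -2.1972 -2.7222] [-0.4994  0.144   0.0174] [ 0.6472 -0.0947]
21.99 0.1205 [ 0.647  -0.0948  0.1203] [-1.8771 -1.5393 -3.2999] [-0.3311  0.0718 -0.0091] [ 0.6471 -0.0949]
22.24 0.1185 [ 0.6469 -0.0949  0.1183] [-0.0484 -1.3627 -2.5485] [-0.2244  0.0541  0.0021] [ 0.6469 -0.0951]
22.49 0.1165 [ 0.6468 -0.0949  0.1163] [-0.8    -0.5698 -3.2887] [-0.0956  0.0235  0.0623] [ 0.6469 -0.0951]
22.74 0.1145 [ 0.6469 -0.0949  0.1143] [-0.5463 -0.0251 -3.3974] [-0.0027  0.0385  0.0082] [ 0.6469 -0.0951]
22.99 0.1125 [ 0.6472 -0.0951  0.1129] [-1.0809 -0.2786  1.079 ] [-0.0425  0.0311  0.0386] [ 0.6469 -0.0951]
23.24 0.1105 [ 0.6473 -0.095   0.1129] [-5.492   0.6841 11.7173] [0.1825 0.7924 0.0133] [ 0.6469 -0.0951]
```

```bash
python3 - <<'E'
from h import *
q=quat(np.pi/2)
r.move_linear([.6470,-.0950,.1128],q,.05); gripper_to(.038,20); print(r.get_state()["wrist_force"])
r.move_linear([.6470,-.0950,.175],q,.1); r.move_linear([.6470,-.0950,.26],q,.2)
r.goto([.40,.20,.30],q); r.wait(.3); d=r.get_state(); print(d["time"],d["tool_pos"],d["wrist_force"])
a=optics.grab_frame("side"); b=optics.grab_frame("top")
f=lambda im,x,y:cv2.resize(im[y:y+150,x:x+133,::-1],None,fx=3,fy=3,interpolation=2)
cv2.imwrite("pics/e.png",np.hstack([f(a,238,150),f(b,290,150)])); cv2.imwrite("pics/et.png",b[:,:,::-1])
E
```

```text
[-0.4038 -0.2177  0.7599]
26.8833 [0.4004 0.1996 0.2998] [-0.0858  0.6401  0.4881]
```

View pics/e.png

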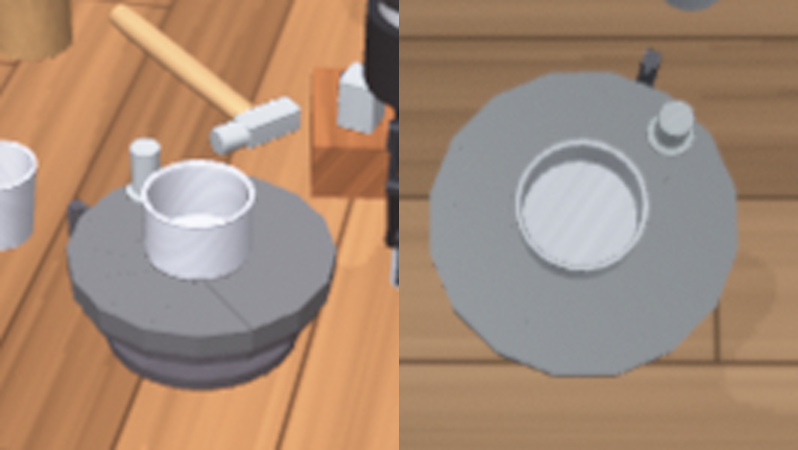

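View pics/et.png

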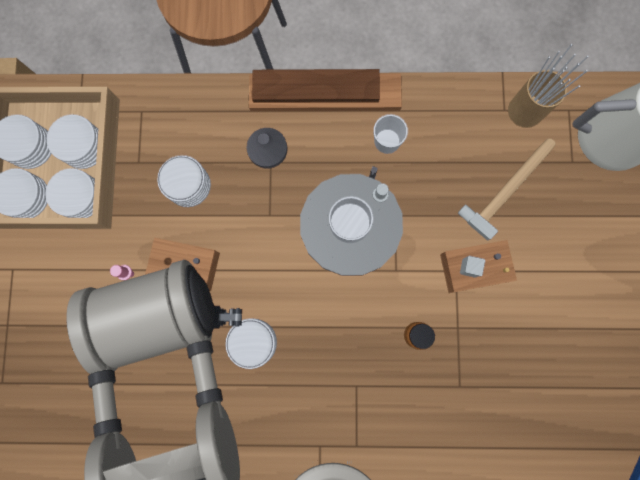

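The pin stands upright at top (382,191) with its collar flat on the wheel. The tin is still in the middle at (351,218), and the bystanders are where they were. Handing in.

```bash
python3 -c "
from bench import r
r.close_job()"
```

```text
the job is handed in; nothing more can be done
```

The turntable is locked, and I handed the job in at about 27 s of the 54 s allowed; the hand-in reports no verdict.

- **What I did:** I took the steel pin from its block and put it through the wheel's hole until the nose met the lock plate. I then turned the wheel clockwise under a light press, about 0.81 rad to the pointer and 0.37 rad beyond, until the pin dropped. I pushed it home, let go and moved the arm clear.
- **Depth check:** The tool stopped against a firm push at 0.1129 m, the height worked out beforehand for the collar sitting on the wheel. That is 20 mm below where the nose first met the plate.
- **Final pictures:** They show the pin upright with its collar on the wheel and the tin within a few mm of the middle. The visible bystanders are unmoved; the arm hid only the area around the green look-alike.
- **Disagreement:** The two cameras differed by 4–8 mm in y, more than the stated 2 mm calibration. I used their average, and the pin grasp and the fit into the wheel's hole bore that out.

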